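# Thread the guide rod through the test bracket's two bushings

### The job

Draw the short setting pin out of the bracket's upper bushing and park it in the notch in the side of the bracket's top plate, hanging by its collar. Then take the long guide rod from its stand and thread it down through the upper bushing and on through the lower one, so that it spans both with its collar about 10 mm above the top plate, not resting on it. Finish while still holding the rod there in the gripper, so that a colleague can set the clamp; leave the other things on the bench alone.

Things in the scene. Friction and masses are not known exactly. Their poses are not given: they have to be found in the camera images.
- bracket: Fixed bracket, 105 mm high, any yaw up to 0.5 rad. White back wall at its x -55 to -35 mm, level with the top plate. Aluminium top plate: x -35 to 35, y -65 to 65 mm, 87 to 105 mm above the bench. Lower plate: same x, y -65 to 15 mm, 34 to 50 mm up; open below down to the bench. Origin on the bench under the middle of the top plate; z up
- bush_top (a point): Mouth of the upper bushing, at the top plate's top face (105 mm up), centred on bracket x 0, y -30 mm. Plain through bore 15 mm across, vertical, through the 18 mm plate, small chamfer
- bush_low (a point): Mouth of the lower bushing, at the lower plate's top face (50 mm up), straight below the upper one. Plain through bore 15 mm across, vertical, through the 16 mm plate
- notch (a point): Parking place in the notch, at the top plate's top face (105 mm up), bracket x 0, y +46 mm. The notch is a slot 15 mm wide right through the plate, from its blind end at bracket y +33 mm to its open end at y +65 mm; enter from above or through the open end. Free down to the bench below
- pin: Loose short steel setting pin, upright, starting in the upper bushing, collar on the top plate. Origin on its axis at the collar's underside; z up. Shank 12 mm thick, 35 mm long below the origin, last 9 mm tapering to 6 mm. Collar 24 mm across, 4 mm thick. Round grip 14 mm across, from 4 to 36 mm above the origin. About 0.07 kg
- rod: Loose long steel guide rod, upright, starting in the stand. Origin on its axis at the collar's underside (then 110 mm above the bench); z up. Shank 12 mm thick, 100 mm long below the origin, last 9 mm tapering to 6 mm. Collar 24 mm across, 4 mm thick. Round grip 18 mm across, from 4 to 42 mm above the origin. About 0.18 kg
- rod_tip (a point): Centre of the rod's lower end, 100 mm below rod
- stand: Fixed grey block 62 x 62 x 60 mm high that holds the rod in a blind vertical bore 14.5 mm across and 50 mm deep, at its centre. Origin under its centre on the bench. To the left or to the right of the bracket
- jar: Loose white jar 54 mm across and 85 mm high, beside the bracket on the other side from the stand; leave alone. Origin under its centre
- test_block: Loose steel disc 60 mm across, 14 mm high, on the right, beyond the stand or jar; leave alone. Origin under its centre
- tray: Loose white tray 70 x 100 x 25 mm, on the left, beyond the stand or jar; leave alone. Origin under its centre
There are look-alikes about, which are no part of the job. Leave any orange or red look-alike of the pin alone.

How it is judged:
On the way, in this order (a step that is already met when the one before it is completed fails the run):
1. the setting pin is drawn clear of the upper bushing (z of pin in the frame of bush_top above 0.036 m).
2. the pin hangs in the notch, upright, its collar on the top plate, let go (horizontal distance between pin and notch below 0.013 m and z of pin in the frame of notch between -0.003 and 0.003 m and angle between pin's own z axis and vertical below 0.15 rad and contact force between pin and the fingers below 0.2 N), for 0.2 s.
3. the rod's tip is in the upper bushing (horizontal distance between rod_tip and bush_top below 0.006 m and z of rod_tip in the frame of bush_top below -0.008 m).
At the end, for the whole second after the job is handed in: The pin hangs upright in the notch, collar on the top plate (within 15 mm of the parking place), untouched; the rod passes through both bushings, upright within 0.07 rad, its collar 3 to 20 mm above the top plate, at rest and still held in the fingers (horizontal distance between pin and notch below 0.015 m and z of pin in the frame of notch between -0.003 and 0.003 m and angle between pin's own z axis and vertical below 0.15 rad and contact force between pin and the fingers below 0.2 N and horizontal distance between rod_tip and bush_low below 0.006 m and horizontal distance between rod and bush_top below 0.006 m and angle between the z axis of rod and the z axis of bracket, either way round below 0.07 rad and z of rod in the frame of bush_top between 0.003 and 0.02 m and contact force between rod and the fingers above 2 N and linear speed of rod below 0.02 m/s); the arm keeps its last pose, push and grip.
It fails at once if the jar is disturbed (more than 30 mm) (distance of jar from where it was at the start of the episode above 0.03 m).
It fails at once if the steel test block is disturbed (more than 30 mm) (distance of test_block from where it was at the start of the episode above 0.03 m).
It fails at once if the tray is disturbed (more than 30 mm) (distance of tray from where it was at the start of the episode above 0.03 m).
It also fails if it takes over 54 s, if anything falls off the work surface, if the arm or the gripper's body presses on something with over 40 N, if the wrist force passes 120 N, or if a joint passes its speed limit or range.

### The arm

A 7-joint arm with a two-finger parallel gripper is mounted at the origin on the work surface. World frame = base frame: x ahead of the robot, y to its left, z up, the work surface at z = 0. Lengths are in m, angles in rad, forces in N, time in s.
With the tool pointing down it reaches from about 0.4 to 0.85 m from the base axis. Payload 10.4 kg.
Tool frame: the origin (TCP) lies between the finger pads; the fingertips stand 19 mm ahead of it and the grasp point (between the pads) is the TCP; x points along the fingers, y is the direction in which the jaws open and shut, and the axes are right-handed (so a half turn about x gives the same grasp; the last joint's range is limited). The gripper opens to 87 mm and grips with 3 to 60 N. Pads are 19 mm wide; open, the fingers measure 117 mm over their backs; the gripper's body (75 mm by 190 mm) begins 51 mm behind the grasp point.
Start: joints at [1.195, 0.332, -0.065, 1.46, 0.022, 1.35, -0.088], TCP at [0.216, -0.587, 0.242] pointing down, gripper open.
Joint ranges: [-2.6, 2.6], [-0.5, 2.12], [-1.47, 1.34], [0.16, 2.42], [-1.27, 4.41], [0.06, 2.06], [-2.6, 2.6]. Speed limits (rad/s): [2.22, 2.22, 2.79, 2.79, 3.14, 3.14, 3.14].

### API

Orientations are given as a unit quaternion [x, y, z, w].
In Python, from bench import r gives the robot as it stands.
- The arm moves only by the tool drive_tool, never from a script. Its argument "motion" is a list of rows, each a list of 4 numbers: the shift along the tool's x, y, z in cm, then the turn about the tool's x in units of 5 degrees (1.0 is 5 degrees). In form: [[tx, ty, tz, twist], ...]. A call has 1 to 20 rows; each row is the pose to reach, as a shift and turn from the pose commanded when the call began, along the tool's axes at that moment; what a row does not reach only later rows make up. A row lasts 1/12 s, in which the tool goes at most 41.7 mm and 7.16 degrees, less where a joint would pass 70% of its speed; a pose out of reach is approached as far as the arm can. A call with a gripper value outside its range is refused whole. "grip" is the closure in counts, from 0 (fully open) to 255 (shut), set as the call begins (left out, the last holds). The fingers move at their own pace and stop on an object; "force" is the grip in N (left out, the last holds). Time passes only in rows, so rows that repeat a pose let the fingers close. It gives the time, the measured TCP pose, the force and the opening at its end, in the units of the state.
- r.read_state(): the state, without advancing time (a new reading comes with each control period).
- r.camera(name): name is "side" or "top"; returns the picture (400x640x3 uint8, red, green, blue); there is no depth.
- r.calibration(name): a dict with "fx", "fy", "cx", "cy" (pixels), "xyz" and "orientation" of the camera in the world. Camera axes: x right, y up, looking along -z (the intrinsics and any distortion apply to the point x, -y, -z); pixel columns grow to the right and rows downward; lengths in m; the calibration is good to about 2 mm. A picture is of the moment at which its call begins. calibration takes no time and is no camera call.
- r.close_job(): hands the job in, once; it reports no verdict.
The state is a dict: "time": time; "joint_positions": joint angles; "joint_vel": joint speeds; "joint_torque": joint torques, N m; "ee_pos": TCP position; "eef_rot": TCP orientation; "ft_force": force on the tool from outside, world axes, zero at the start; "torque": the same for the moment, N m; "width": finger opening in m.
Only numpy, scipy, OpenCV 4.12 (cv2) and the standard library are available. Lean on these libraries where they do the work, as an engineer would, in place of code of your own. Each camera call takes 0.05 s, during which the arm holds its last target.

## Working session

There is one attempt and no reset: what is moved stays moved. The work goes in short steps, Python scripts to look and compute and a tool call to move; the robot and the scene stay as the last step left them, time stands still between calls to the robot, and variables do not carry over. Pictures are saved under pics/ and viewed, and the job is handed in when it is done.

Besides the shell and the picture viewer there is one more tool, called after "Request:" as a command line: name --pt "numbers of a row" for each row, then --argument value for the rest. drive_tool: Moves the arm, as the interface text tells. Its arguments: {"type":"object","properties":{"motion":{"type":"array","items":{"type":"array","items":{"type":"number"}}},"grip":{"type":"number"},"force":{"type":"number"}},"required":["motion"]}

```bash
ls; mkdir -p pics; python3 - <<'E'
from bench import r
import cv2
s=r.read_state()
for k,v in s.items(): print(k,v)
for n in("side","top"):
    print(n,r.calibration(n)); cv2.imwrite(f"pics/{n}0.png",r.camera(n)[:,:,::-1])
E
```

```text
pics
time 0.0
joint_positions [ 1.19543712  0.33288019 -0.06467371  1.46095626  0.02161287  1.34988631
 -0.08848958]
joint_vel [-0.00037147  0.00019376  0.00022638 -0.0010945   0.00141042 -0.00059745
 -0.00080579]
joint_torque [-1.51527151e-03 -6.23260832e+01  2.39075051e-02 -3.89898562e+01
 -6.14033989e-02  3.97084840e-02  1.82588451e-04]
ee_pos [ 0.21578184 -0.58618255  0.24074152]
eef_rot [-0.69601621 -0.12456981  0.69625483 -0.12358398]
ft_force [-0.50032985  0.00214659  0.15181706]
torque [0.02369175 0.02029216 0.00352711]
width 0.08718191393759489
side {'fx': 436.8626715554811, 'fy': 436.8626715554811, 'cx': 316.1195390560932, 'cy': 204.50012582484683, 'xyz': array([ 0.53373332, -0.63085557,  0.69890196]), 'orientation': array([ 0.39606171, -0.01742826, -0.06070414,  0.91604933])}
top {'fx': 437.57120345748797, 'fy': 437.57120345748797, 'cx': 319.89470363045683, 'cy': 204.84767173092166, 'xyz': array([0.4506995 , 0.01087436, 0.93718184]), 'orientation': array([-0.04788972,  0.06114049,  0.71169537, -0.698182  ])}
```

View pics/side0.png

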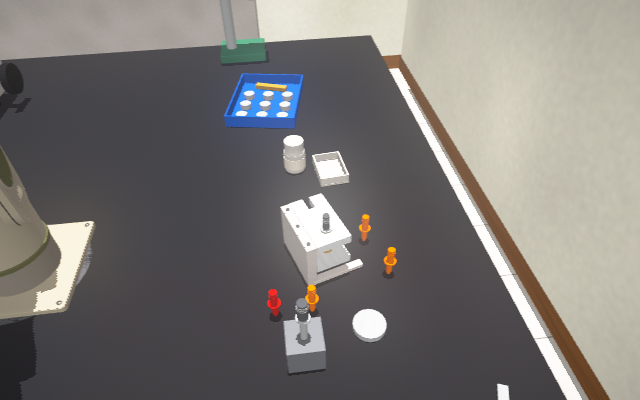

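View pics/top0.png

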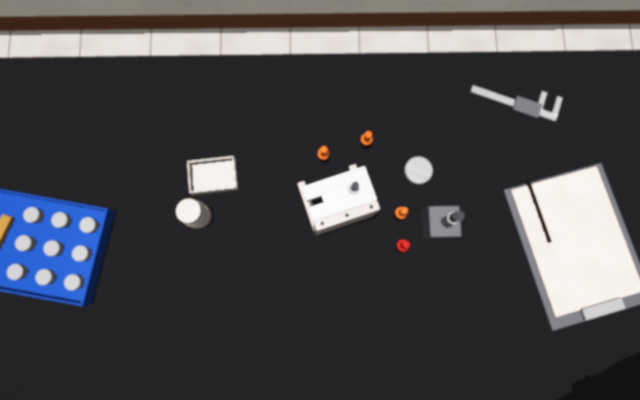

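The side view shows the bracket near (320,235), with the dark steel pin in it at (326,222). The stand and rod are at (304,335), the jar at (294,155), the tray at (330,168) and the disc at (369,325). The orange and red look-alikes are at (365,228), (390,260), (312,298) and (274,302). The top view shows the bracket at (339,198), the pin at (354,187), the notch at (316,201) and the rod at (452,218). I'll enlarge it to check.

```bash
cat > h.py <<'E'
import numpy as np, cv2
from scipy.spatial.transform import Rotation as R
from bench import r
def cal(n):
    c=r.calibration(n); return c,R.from_quat(c['orientation']).as_matrix(),np.array(c['xyz'])
def proj(n,P):
    c,M,t=cal(n); p=(np.atleast_2d(P)-t)@M
    return np.c_[c['cx']+c['fx']*p[:,0]/-p[:,2], c['cy']+c['fy']*p[:,1]/p[:,2]]
def ray(n,uv):
    c,M,t=cal(n); uv=np.asarray(uv,float)
    d=M@np.array([(uv[0]-c['cx'])/c['fx'],-(uv[1]-c['cy'])/c['fy'],-1.]); return t,d/np.linalg.norm(d)
def plane(n,uv,z):
    t,d=ray(n,uv); return t+d*(z-t[2])/d[2]
def tri(a,b):
    (t1,d1),(t2,d2)=ray('side',a),ray('top',b)
    s=np.linalg.lstsq(np.c_[d1,-d2],t2-t1,rcond=None)[0]
    p,q=t1+d1*s[0],t2+d2*s[1]; return (p+q)/2,np.linalg.norm(p-q)
def crop(n,img,x,y,w,h,k,name):
    c=cv2.resize(img[y:y+h,x:x+w],None,fx=k,fy=k,interpolation=cv2.INTER_CUBIC); cv2.imwrite(name,c)
E
python3 - <<'E'
from h import *
a=cv2.imread('pics/side0.png');b=cv2.imread('pics/top0.png')
crop('s',a,260,180,130,100,6,'pics/s0b.png'); crop('t',b,290,150,100,90,6,'pics/t0b.png')
crop('s',a,255,270,130,110,5,'pics/s0r.png'); crop('t',b,390,180,90,70,6,'pics/t0r.png')
c=cal('side');print(proj('top',[[0.6,0,0],[0.7,0,0],[.6,.1,0]]))
E
```

```text
[[316.05977509 203.25271535]
 [315.19081157 158.45214335]
 [269.86230487 204.06288876]]
```

View pics/s0b.png

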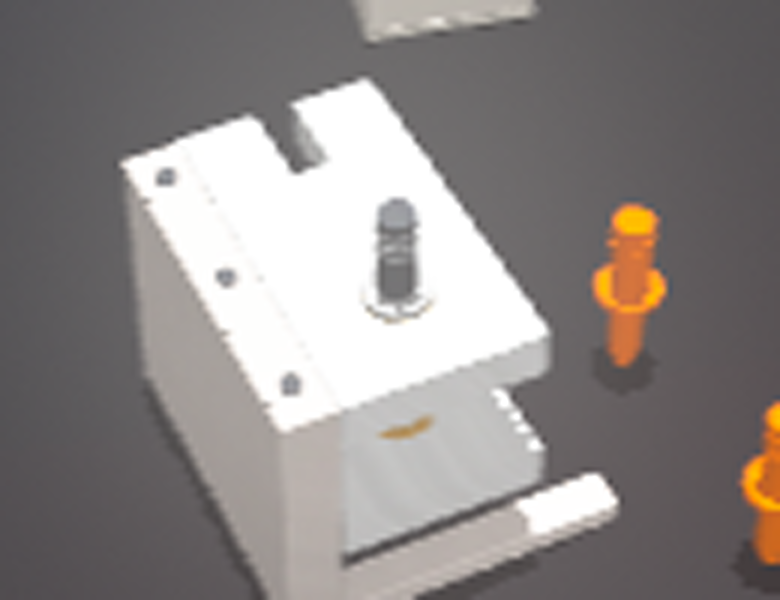

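View pics/t0b.png

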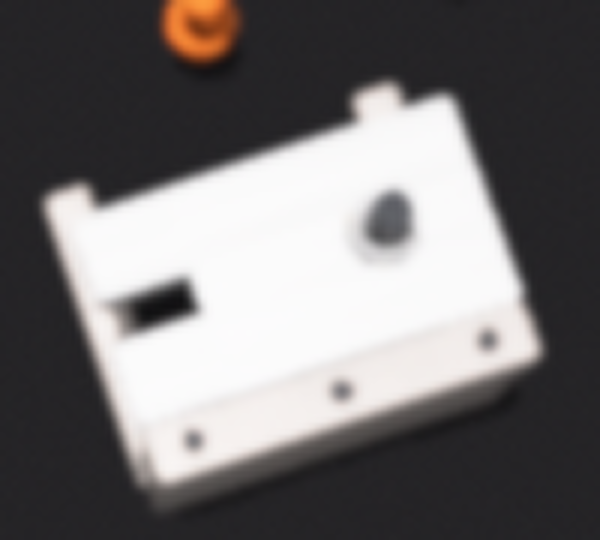

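View pics/s0r.png

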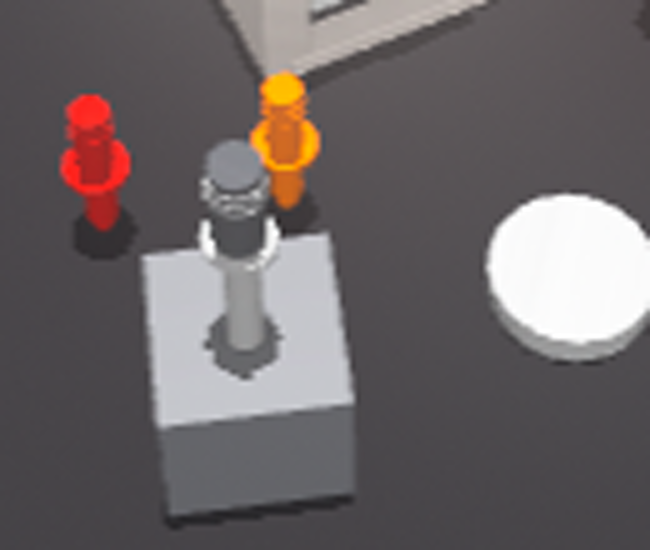

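View pics/t0r.png

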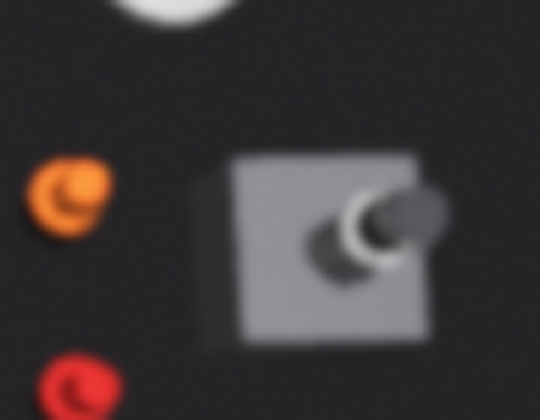

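```bash
python3 - <<'E'
from h import *
from scipy.optimize import least_squares
def S(x,y,o=(260,180),k=6): return [o[0]+(x+.5)/k-.5,o[1]+(y+.5)/k-.5]
obs=[('side',S(122,160),(-55,65,105)),('side',S(285,432),(-55,-65,105)),('side',S(550,335),(35,-65,105)),('side',S(370,78),(35,65,105)),
('top',S(457,95,(290,150)),(35,-65,105)),('top',S(542,353,(290,150)),(-55,-65,105)),('top',S(189,278,(290,150)),(7.5,33,105)),('top',S(200,313,(290,150)),(-7.5,33,105)),('top',S(93,211,(290,150)),(35,65,105))]
def res(p,out=False):
    c,s=np.cos(p[2]),np.sin(p[2]);e=[]
    for n,uv,b in obs:
        b=np.array(b)/1000; P=[p[0]+c*b[0]-s*b[1],p[1]+s*b[0]+c*b[1],b[2]]
        e.append(proj(n,P)[0]-uv)
    e=np.array(e); return e if out else e.ravel()
f=least_squares(res,[.6,-.05,.2],loss='soft_l1');p=f.x
print(p,np.round(res(p,1),1).tolist())
c,s=np.cos(p[2]),np.sin(p[2])
print('bush',p[0]+s*.03,p[1]-c*.03,'notch',p[0]-s*.046,p[1]+c*.046,'vec',-s*.076,c*.076)
# pin: top centre (side crop 398,212; top crop 396,207)
print('pin top',tri(S(398,212),S(398,207,(290,150))))
print('pin top pl',plane('side',S(398,212),.141),plane('top',S(398,207,(290,150)),.141))
print('pin collar pl',plane('side',S(398,296),.109),plane('top',S(385,225,(290,150)),.109))
a,b=S(236,165,(255,270),5),S(417,215,(390,180))
print('rod top',tri(a,b),plane('side',a,.152),plane('top',b,.152))
a,b=S(239,240,(255,270),5),S(378,229,(390,180))
print('rod collar',plane('side',a,.114),plane('top',b,.114))
# stand top
for n,l in(('side',[(142,257),(330,235),(354,403),(160,428)]),('top',[(232,157),(416,154),(430,340),(243,342)])):
    q=[S(*x,(255,270),5) if n=='side' else S(*x,(390,180)) for x in l]
    print('stand',n,np.mean([plane(n,x,.06) for x in q],0))
M=R.from_quat(r.read_state()['eef_rot']).as_matrix();print(M.round(4),r.read_state()['ee_pos'])
E
```

```text
[ 0.60380019 -0.04402096  0.30286101] [[0.2, -0.2], [-0.7, -0.2], [-0.1, -0.0], [0.1, 0.3], [-0.9, -0.0], [0.4, 0.2], [0.8, -1.9], [1.4, -0.4], [-3.4, 1.1]]
bush 0.6127477533984247 -0.07265557731344013 notch 0.5900805844114451 -0.00011455822688671846 vec -0.022667168986979663 0.07254101908655342
pin top (array([ 0.61249921, -0.07300074,  0.14185565]), np.float64(0.0007596761327406758))
pin top pl [ 0.61300334 -0.07204976  0.141     ] [ 0.61228586 -0.07310371  0.141     ]
pin collar pl [ 0.61232614 -0.07662104  0.109     ] [ 0.61294864 -0.07209388  0.109     ]
rod top (array([ 0.54967952, -0.25873613,  0.14975223]), np.float64(0.0012816663722976013)) [ 0.55024879 -0.26016062  0.152     ] [ 0.54875605 -0.25800511  0.152     ]
rod collar [ 0.54956344 -0.26147692  0.114     ] [ 0.54925086 -0.25825077  0.114     ]
stand side [ 0.55009666 -0.2601771   0.06      ]
stand top [ 0.54963883 -0.25926342  0.06      ]
[[-5.000e-04  3.455e-01 -9.384e-01]
 [ 1.100e-03 -9.384e-01 -3.455e-01]
 [-1.000e+00 -1.200e-03  1.000e-04]] [ 0.21582279 -0.58622183  0.24085881]
```

The pin meant is the steel-grey one at side (326,222) and top (354,187): it stands in the upper bushing and isn't orange or red. The crops confirm this. The rod is the one in the grey stand. Next I move above the pin.

Request:
drive_tool --pt "0 -2 -3 0" --pt "0 -4 -6 0" --pt "0 -6 -9 0" --pt "0 -8 -12 0" --pt "0 -10 -16 0" --pt "0 -12.5 -20 0" --pt "0 -15 -24 0" --pt "0 -17.5 -28 0" --pt "0 -20 -32 0" --pt "0 -22.5 -36 0" --pt "0 -25 -40 0" --pt "0 -27.5 -44 0" --pt "0 -30 -48 0" --pt "0 -32 -51 0" --pt "0 -33.5 -53.5 0" --pt "0 -34.3 -54.7 0" --pt "0 -34.5 -55 0" --pt "0 -34.5 -55 0" --pt "0 -34.5 -55 0" --grip 80

```text
time: 1.68
ee_pos: [0.6127, -0.0726, 0.2409]
eef_rot: [-0.696, -0.124, 0.696, -0.124]
ft_force: [-0.9, -0.7, 0.5]
width: 0.0595
```

Request:
drive_tool --pt "2 0 0 0" --pt "4 0 0 0" --pt "5 0 0 0" --pt "5 0 0 0" --pt "5 0 0 0"

```text
time: 2.1
ee_pos: [0.6125, -0.0738, 0.1917]
eef_rot: [-0.696, -0.124, 0.696, -0.124]
ft_force: [-0.1, -0.6, 0.4]
width: 0.0597
```

```bash
python3 - <<'E'
from h import *
a=r.camera('side')[:,:,::-1]; crop('s',a,240,140,150,150,4,'pics/s1.png')
E
```

```text
(no output)
```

View pics/s1.png

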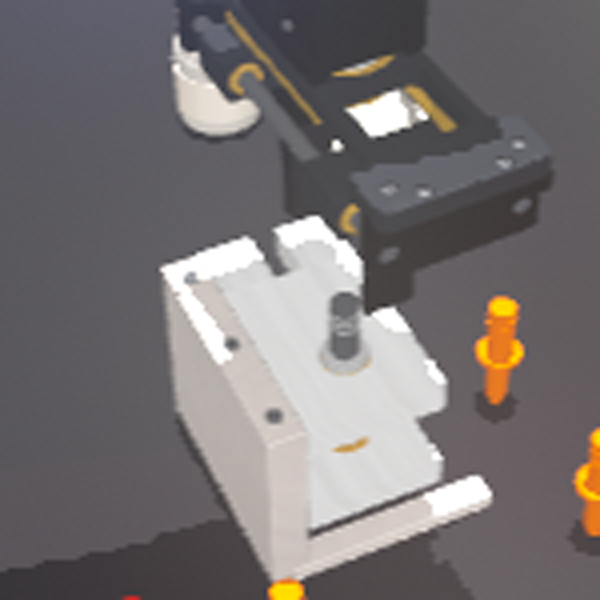

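```bash
python3 - <<'E'
from h import *
s=r.read_state();p=s['ee_pos'];M=R.from_quat(s['eef_rot']).as_matrix();print(p)
tip=p+M[:,0]*.019
for P in (tip,tip+M[:,1]*.03,tip-M[:,1]*.03,tip+M[:,2]*.01,[.6127,-.0727,.141]): print(((proj('side',P)[0]-[240,140])*4).round())
E
```

```text
[ 0.61304818 -0.07349991  0.19258537]
[344. 249.]
[377. 291.]
[313. 209.]
[324. 257.]
[343. 301.]
```

The near fingertip sits at crop (385,300), where I predicted it, and the pin top at (345,298) is under the TCP. I descend and grip.

Request:
drive_tool --pt "2 0 0 0" --pt "4 0 0 0" --pt "5.5 0 0 0" --pt "6 0 0 0" --pt "6 0 0 0" --pt "6 0 0 0" --pt "6 0 0 0"

```text
time: 2.73
ee_pos: [0.6138, -0.0728, 0.1333]
eef_rot: [0.697, 0.124, -0.695, 0.124]
ft_force: [-0.6, -0.5, 0.3]
width: 0.0596
```

Request:
drive_tool --pt "0 0 0 0" --pt "0 0 0 0" --pt "0 0 0 0" --pt "0 0 0 0" --pt "0 0 0 0" --pt "0 0 0 0" --pt "0 0 0 0" --pt "0 0 0 0" --pt "0 0 0 0" --grip 255 --force 25

```text
time: 3.48
ee_pos: [0.6129, -0.0727, 0.1315]
eef_rot: [-0.696, -0.124, 0.696, -0.124]
ft_force: [-0.1, 0.7, 1.0]
width: 0.0131
```

Request:
drive_tool --pt "-0.5 0 0 0" --pt "-1.5 0 0 0" --pt "-2.5 0 0 0" --pt "-3.5 0 0 0" --pt "-4.5 0 0 0" --pt "-5.5 0 0 0" --pt "-5.5 0 0 0" --pt "-5.5 0 0 0" --pt "-5.5 0 0 0"

```text
time: 4.23
ee_pos: [0.6127, -0.0728, 0.1862]
eef_rot: [-0.696, -0.124, 0.696, -0.124]
ft_force: [-1.0, 0.2, -1.5]
width: 0.0133
```

```bash
python3 - <<'E'
from h import *
a=r.camera('side')[:,:,::-1]; crop('s',a,240,140,150,150,4,'pics/s2.png');b=r.camera('top')[:,:,::-1]; crop('s',b,270,120,130,130,4,'pics/t2.png')
E
```

```text
(no output)
```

View pics/s2.png

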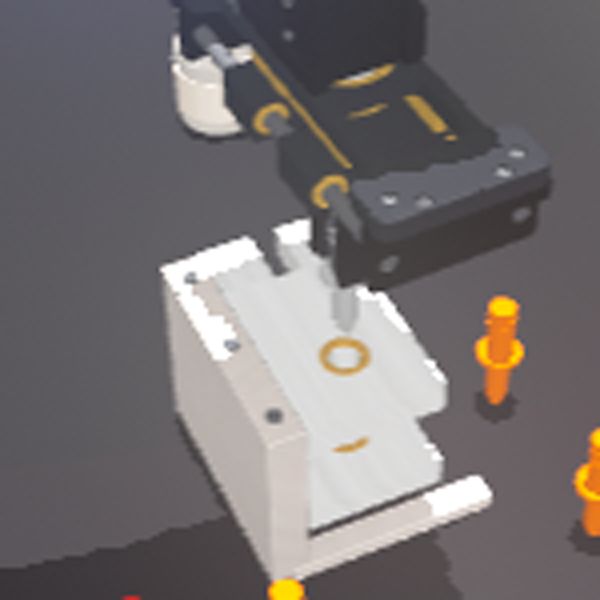

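View pics/t2.png

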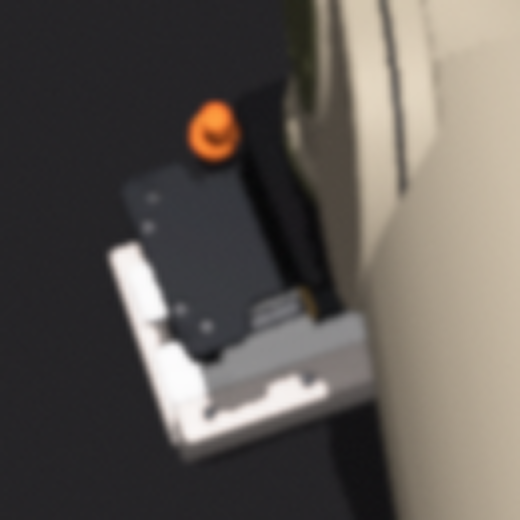

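```bash
python3 - <<'E'
from h import *
S=lambda x,y,o,k:[o[0]+(x+.5)/k-.5,o[1]+(y+.5)/k-.5]
p=[.6038,-.0440,.3029];c,s=np.cos(p[2]),np.sin(p[2])
W=lambda b:np.array([p[0]+c*b[0]-s*b[1],p[1]+s*b[0]+c*b[1],.105])
for b in((-.0075,.065),(-.0075,.033),(.0075,.033),(.0075,.065)):
    print((proj('side',W(b))[0]-[260,180]+.5)*6-.5)
print('bush ring',plane('side',S(345,356,(240,140),4),.105), W((0,-.03)), 'screws', [plane('side',S(*q,(260,180),6),.105) for q in((166,177),(227,278),(291,385))])
q=r.read_state()['ee_pos'];print(q)
print('tip',(proj('side',[q[0],q[1],.1247])[0]-[240,140])*4)
E
```

```text
[255.44202872 116.53279333]
[293.98723907 176.27378742]
[335.72342445 162.65381594]
[296.36108029 103.53846568]
bush ring [ 0.61288798 -0.07210796  0.105     ] [ 0.61274868 -0.07263426  0.105     ] screws [array([ 0.54526158, -0.00914079,  0.105     ]), array([ 0.56073965, -0.05761353,  0.105     ]), array([ 0.57567245, -0.10493657,  0.105     ])]
[ 0.61251571 -0.07275639  0.18582511]
tip [342.86149611 326.0501603 ]
```

The pin tip is at crop (347,330), clear above the bushing ring at (345,356). Next I shift it 76 mm towards the notch.

Request:
drive_tool --pt "0 -1 0 0" --pt "0 -2.5 -0.1 0" --pt "0 -4 -0.2 0" --pt "0 -5.5 -0.2 0" --pt "0 -6.8 -0.3 0" --pt "0 -7.6 -0.3 0" --pt "0 -7.6 -0.3 0" --pt "0 -7.6 -0.3 0" --pt "0 -7.6 -0.3 0"

```text
time: 5.08
ee_pos: [0.5896, -0.0013, 0.1865]
eef_rot: [0.696, 0.124, -0.696, 0.124]
ft_force: [0.6, -1.1, -0.4]
width: 0.0132
```

```bash
python3 - <<'E'
from h import *
a=r.camera('side')[:,:,::-1]; crop('s',a,270,160,80,70,8,'pics/s3.png')
q=r.read_state()['ee_pos'];print(q)
print('tip',(proj('side',[[q[0],q[1],.1247],[.590,0,.105]])-[270,160])*8)
E
```

```text
[ 0.58963633 -0.00149108  0.18647515]
tip [[311.8330476  295.18965077]
 [314.77781529 349.70994914]]
```

View pics/s3.png

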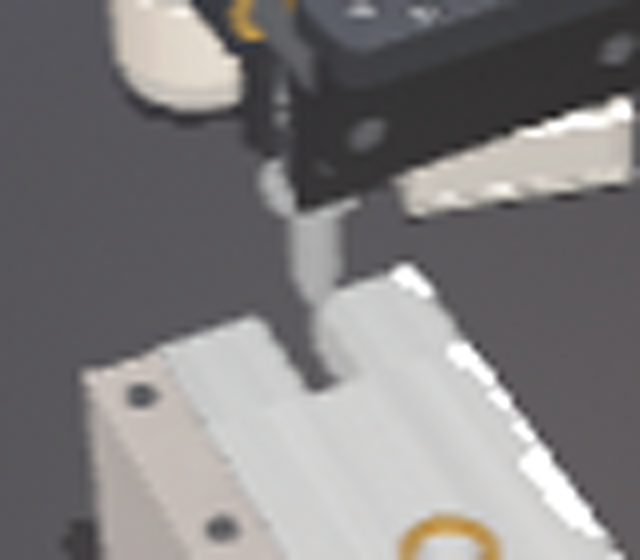

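The tip at crop (318,303) lines up with the slot axis to within about 1 mm. Now I lower it.

Request:
drive_tool --pt "0.7 0 0 0" --pt "1.4 0 0 0" --pt "2.1 0 0 0" --pt "2.8 0 0 0" --pt "3.4 0 0 0" --pt "3.9 0 0 0" --pt "4.3 0 0 0" --pt "4.3 0 0 0" --pt "4.3 0 0 0"

```text
time: 5.88
ee_pos: [0.5894, -0.0004, 0.1434]
eef_rot: [-0.696, -0.124, 0.696, -0.124]
ft_force: [-1.1, -0.4, -0.9]
width: 0.0134
```

```bash
python3 - <<'E'
from h import *
a=r.camera('side')[:,:,::-1]; crop('s',a,270,160,80,70,8,'pics/s4.png')
s=r.read_state();print(s['ee_pos'],s['ft_force'],s['torque'])
E
```

```text
[ 5.89620823e-01 -3.24669578e-04  1.43775681e-01] [-0.18164353 -0.30383208 -0.12848374] [0.02842633 0.00294929 0.01681352]
```

View pics/s4.png

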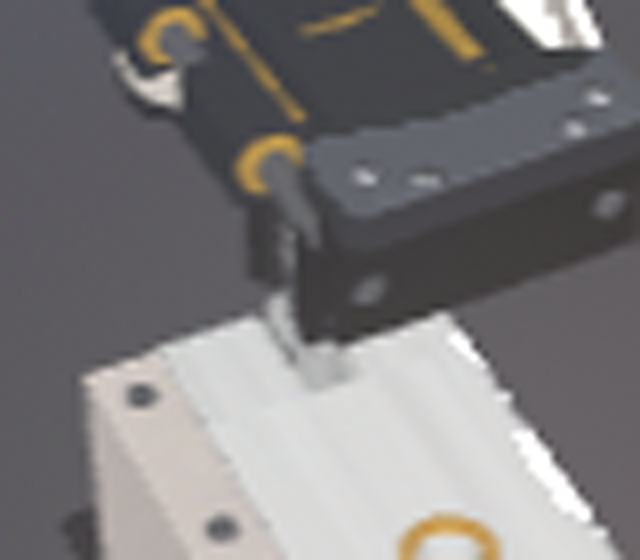

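The shank is in the slot with no contact force. About 12 mm is left.

Request:
drive_tool --pt "0.4 0 0 0" --pt "0.8 0 0 0" --pt "1.1 0 0 0" --pt "1.2 0 0 0" --pt "1.25 0 0 0" --pt "1.25 0 0 0" --pt "1.25 0 0 0"

```text
time: 6.52
ee_pos: [0.5893, -0.0004, 0.1314]
eef_rot: [-0.696, -0.124, 0.696, -0.124]
ft_force: [-2.5, -0.2, 5.5]
width: 0.013
```

Contact at 5.5 N, so the collar is seated. I release and rise.

Request:
drive_tool --pt "0 0 0 0" --pt "0 0 0 0" --pt "0 0 0 0" --pt "0 0 0 0" --pt "0 0 0 0" --pt "0 0 0 0" --grip 80

```text
time: 7.02
ee_pos: [0.5894, -0.0004, 0.1309]
eef_rot: [-0.696, -0.124, 0.696, -0.124]
ft_force: [-0.5, 0.1, -0.3]
width: 0.0456
```

Request:
drive_tool --pt "-1 0 0 0" --pt "-2.5 0 0 0" --pt "-4.5 0 0 0" --pt "-6.5 0 0 0" --pt "-8.5 0 0 0" --pt "-10 0 0 0" --pt "-11 0 0 0" --pt "-11 0 0 0" --pt "-11 0 0 0"

```text
time: 7.77
ee_pos: [0.5895, -0.0004, 0.2412]
eef_rot: [0.696, 0.124, -0.696, 0.124]
ft_force: [-0.7, -0.3, -0.6]
width: 0.0598
```

```bash
python3 - <<'E'
from h import *
a=r.camera('side')[:,:,::-1]; crop('s',a,270,160,80,70,8,'pics/s5.png');cv2.imwrite('pics/s5f.png',a)
s=r.read_state();print(s['ee_pos'],s['ft_force'],s['width'])
E
```

```text
[ 5.89154966e-01 -4.46223538e-04  2.40350972e-01] [-0.72262877 -0.19403167  0.44381828] 0.05975486746697498
```

View pics/s5.png

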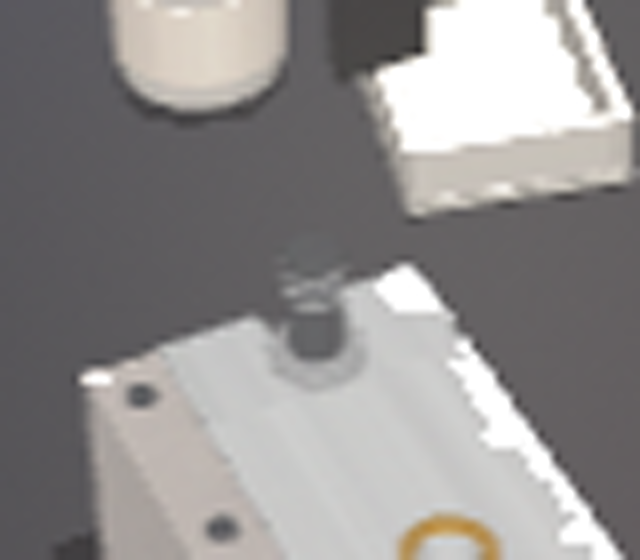

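The pin hangs upright in the notch, collar at crop (318,347) on the plate. Now to the rod.

Request:
drive_tool --pt "0 1.5 0.8 0" --pt "0 3.5 2 0" --pt "0 6 3.3 0" --pt "0 9 5 0" --pt "0 12 6.6 0" --pt "0 15 8.3 0" --pt "0 18 10 0" --pt "0 20.5 11.3 0" --pt "0 22.2 12.3 0" --pt "0 22.9 12.7 0" --pt "0 22.9 12.7 0" --pt "0 22.9 12.7 0" --pt "0 22.9 12.7 0"

```text
time: 8.9
ee_pos: [0.55, -0.2568, 0.2408]
eef_rot: [0.696, 0.125, -0.696, 0.125]
ft_force: [0.7, 0.5, 0.2]
width: 0.0593
```

Request:
drive_tool --pt "1 0 0 0" --pt "2.5 0 0 0" --pt "4 0 0 0" --pt "4 0 0 0" --pt "4 0 0 0" --pt "4 0 0 0"

```text
time: 9.4
ee_pos: [0.5498, -0.2585, 0.2016]
eef_rot: [0.696, 0.124, -0.696, 0.125]
ft_force: [-0.6, 0.2, 0.7]
width: 0.0599
```

```bash
python3 - <<'E'
from h import *
a=r.camera('side')[:,:,::-1]; crop('s',a,230,240,150,140,4,'pics/s6.png')
s=r.read_state();p=s['ee_pos'];print(p)
M=R.from_quat(s['eef_rot']).as_matrix()
print((proj('side',[p,[p[0],p[1],.152],p+.019*M[:,0]+.03*M[:,1]])-[230,240])*4)
E
```

```text
[ 0.54995585 -0.25880402  0.20198787]
[[280.45314124 165.23070794]
 [286.03913464 247.40144882]
 [320.65642618 260.76065631]]
```

View pics/s6.png

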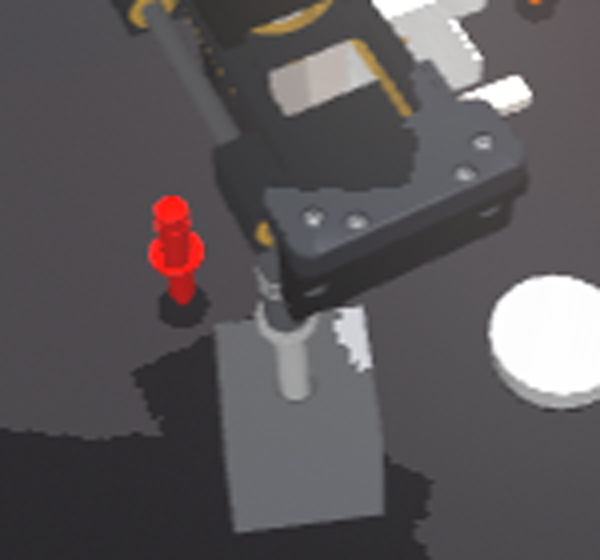

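The collar at crop (288,320) is under the TCP as expected. I descend to grip.

Request:
drive_tool --pt "2 0 0 0" --pt "4 0 0 0" --pt "5.8 0 0 0" --pt "6.6 0 0 0" --pt "6.6 0 0 0" --pt "6.6 0 0 0" --pt "6.6 0 0 0"

```text
time: 10.03
ee_pos: [0.5502, -0.2594, 0.1366]
eef_rot: [0.697, 0.124, -0.695, 0.125]
ft_force: [0.8, -0.3, 0.2]
width: 0.0597
```

Request:
drive_tool --pt "0 0 0 0" --pt "0 0 0 0" --pt "0 0 0 0" --pt "0 0 0 0" --pt "0 0 0 0" --pt "0 0 0 0" --pt "0 0 0 0" --pt "0 0 0 0" --pt "0 0 0 0" --grip 255 --force 45

```text
time: 10.78
ee_pos: [0.5494, -0.2591, 0.135]
eef_rot: [0.696, 0.124, -0.696, 0.124]
ft_force: [0.6, -1.0, 1.2]
width: 0.0169
```

Request:
drive_tool --pt "-0.5 0 0 0" --pt "-1.5 0 0 0" --pt "-2.5 0 0 0" --pt "-4 0 0 0" --pt "-5.5 0 0 0" --pt "-7.5 0 0 0" --pt "-9.5 0 0 0" --pt "-11 0 0 0" --pt "-11.5 0 0 0" --pt "-11.5 0 0 0" --pt "-11.5 0 0 0"

```text
time: 11.7
ee_pos: [0.5492, -0.2591, 0.2498]
eef_rot: [-0.696, -0.124, 0.696, -0.124]
ft_force: [2.3, -0.4, -3.6]
width: 0.0166
```

```bash
python3 - <<'E'
from h import *
a=r.camera('side')[:,:,::-1]; crop('s',a,230,220,150,150,4,'pics/s7.png')
s=r.read_state();p=s['ee_pos'];print(p,s['ft_force'])
print((proj('side',[[p[0],p[1],p[2]-.025],[p[0],p[1],p[2]-.125]])-[230,220])*4)
E
```

```text
[ 0.54893296 -0.25905738  0.24915132] [-0.89454482  0.04983759 -2.52481846]
[[274.85757718 206.69000014]
 [286.29307828 370.38997499]]
```

View pics/s7.png

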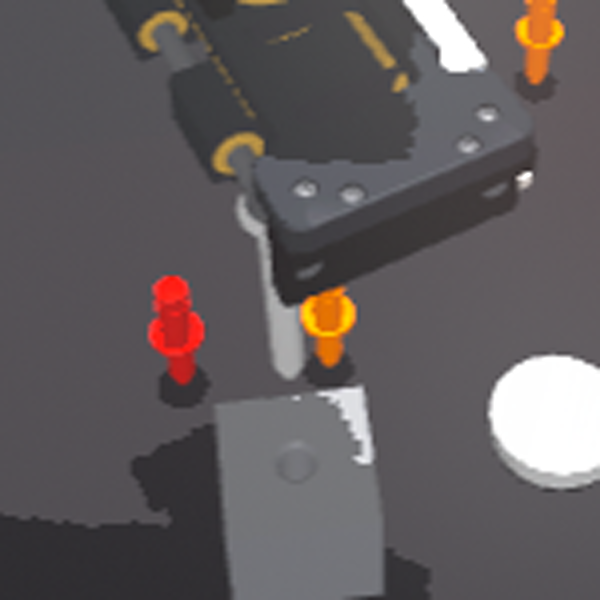

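The rod came out straight: tip at crop (289,373), about 1 mm from the prediction. Now I carry it over the upper bushing.

Request:
drive_tool --pt "0 -1 -0.8 0" --pt "0 -2.2 -1.8 0" --pt "0 -4 -3.2 0" --pt "0 -6 -4.8 0" --pt "0 -8 -6.4 0" --pt "0 -10 -8 0" --pt "0 -12 -9.7 0" --pt "0 -13.5 -10.9 0" --pt "0 -14.7 -11.8 0" --pt "0 -15.2 -12.2 0" --pt "0 -15.3 -12.4 0" --pt "0 -15.3 -12.4 0" --pt "0 -15.3 -12.4 0" --pt "0 -15.3 -12.4 0" --pt "0 -15.3 -12.4 0"

```text
time: 13.0
ee_pos: [0.6127, -0.0739, 0.25]
eef_rot: [-0.696, -0.123, 0.696, -0.124]
ft_force: [-0.2, -0.4, -2.1]
width: 0.017
```

```bash
python3 - <<'E'
from h import *
a=r.camera('side')[:,:,::-1]; crop('s',a,270,160,100,100,6,'pics/s8.png')
b=r.camera('top')[:,:,::-1]; crop('s',b,270,120,130,130,4,'pics/t8.png')
s=r.read_state();p=s['ee_pos'];print(p,s['ft_force'])
print((proj('side',[[p[0],p[1],p[2]-.025],[p[0],p[1],p[2]-.125],[p[0],p[1],.105],[.6128,-.0724,.105]])-[270,160]+.5)*6-.5)
E
```

```text
[ 0.61276338 -0.07348655  0.25008699] [ 0.61946624 -0.15302541 -1.73421036]
[[337.64275959 122.17126145]
 [337.92725123 372.29362479]
 [337.97863636 417.47094468]
 [337.60288431 414.95177429]]
```

View pics/s8.png

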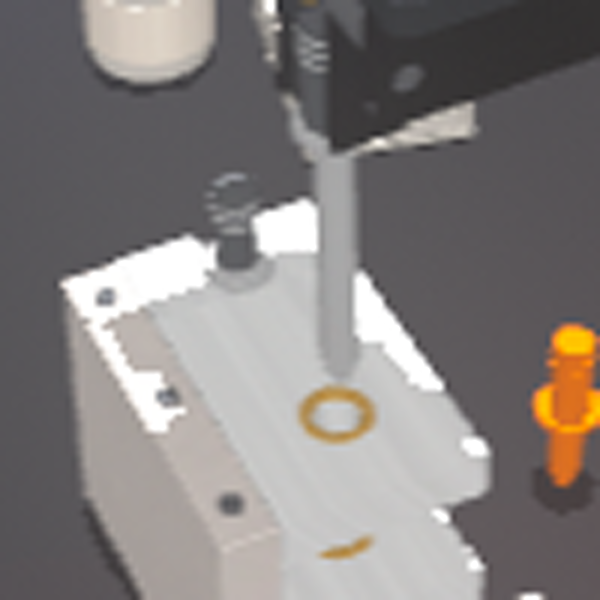

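View pics/t8.png

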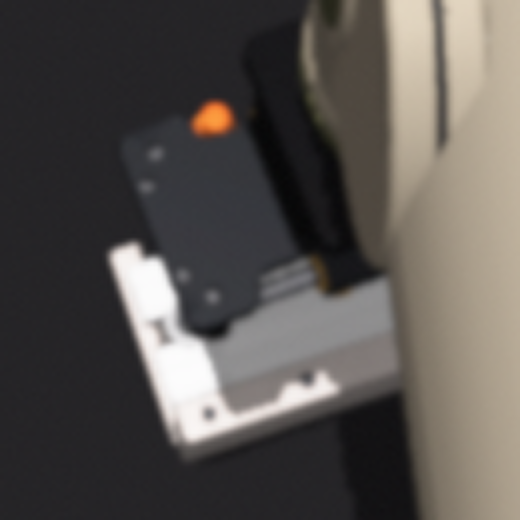

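Rod tip at (341,380), ring centre at (338,413), so about 1 mm off; I correct and lower into the upper bushing.

Request:
drive_tool --pt "0 -0.1 0.05 0" --pt "0.5 -0.1 0.05 0" --pt "1 -0.1 0.05 0" --pt "1.5 -0.1 0.05 0" --pt "2 -0.1 0.05 0" --pt "2.5 -0.1 0.05 0" --pt "3 -0.1 0.05 0" --pt "3.5 -0.1 0.05 0" --pt "4 -0.1 0.05 0" --pt "4 -0.1 0.05 0" --pt "4 -0.1 0.05 0" --pt "4 -0.1 0.05 0"

```text
time: 14.1
ee_pos: [0.6122, -0.072, 0.2103]
eef_rot: [0.696, 0.124, -0.696, 0.124]
ft_force: [0.2, 1.0, -1.8]
width: 0.0172
```

```bash
python3 - <<'E'
from h import *
a=r.camera('side')[:,:,::-1]; crop('s',a,270,160,100,100,6,'pics/s9.png')
s=r.read_state();p=s['ee_pos'];print(p,s['ft_force'],s['torque'])
E
```

```text
[ 0.61227223 -0.07194879  0.21039066] [ 0.47868362  0.41807613 -2.65700397] [0.01212111 0.03893178 0.04802254]
```

View pics/s9.png

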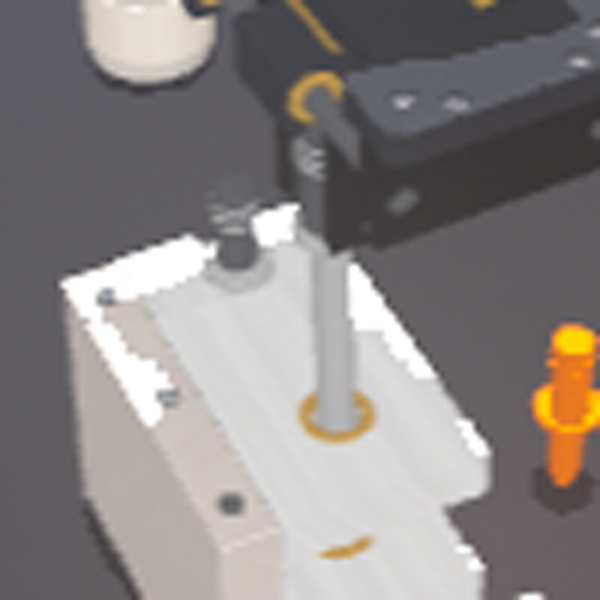

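The rod is in the upper bushing without contact force. I carry on towards the lower one.

Request:
drive_tool --pt "0.5 0 0 0" --pt "1 0 0 0" --pt "1.5 0 0 0" --pt "2 0 0 0" --pt "2.5 0 0 0" --pt "3 0 0 0" --pt "3.3 0 0 0" --pt "3.6 0 0 0" --pt "3.9 0 0 0" --pt "4.2 0 0 0" --pt "4.2 0 0 0" --pt "4.2 0 0 0"

```text
time: 15.15
ee_pos: [0.6121, -0.0719, 0.168]
eef_rot: [-0.696, -0.124, 0.696, -0.124]
ft_force: [0.2, -0.1, -2.5]
width: 0.0166
```

Request:
drive_tool --pt "0.3 0 0 0" --pt "0.7 0 0 0" --pt "1.1 0 0 0" --pt "1.5 0 0 0" --pt "1.9 0 0 0" --pt "2.3 0 0 0" --pt "2.6 0 0 0" --pt "2.8 0 0 0" --pt "2.8 0 0 0" --pt "2.8 0 0 0" --pt "2.8 0 0 0"

```text
time: 16.07
ee_pos: [0.6122, -0.0717, 0.1399]
eef_rot: [0.696, 0.124, -0.696, 0.124]
ft_force: [3.5, 2.2, -4.8]
width: 0.0167
```

```bash
python3 - <<'E'
from h import *
a=r.camera('side')[:,:,::-1]; crop('s',a,270,160,100,100,6,'pics/s10.png');cv2.imwrite('pics/s10f.png',a)
s=r.read_state();p=s['ee_pos'];print(s['time'],p,s['ft_force'],s['torque'],s['width'])
print((proj('side',[[.6125,-.0722,z] for z in(.105,.115,.05)]+[[.59,0,.105]])-[270,160]+.5)*6-.5)
E
```

```text
16.1167 [ 0.61215577 -0.07175985  0.13996723] [ 3.82735059  1.28335218 -4.3485577 ] [ 0.53998855 -0.96510784  0.02931913] 0.01692650838176362
[[336.56013527 414.5887367 ]
 [336.52280596 392.29060625]
 [336.75474965 530.83884244]
 [238.58336147 264.78246186]]
```

View pics/s10.png

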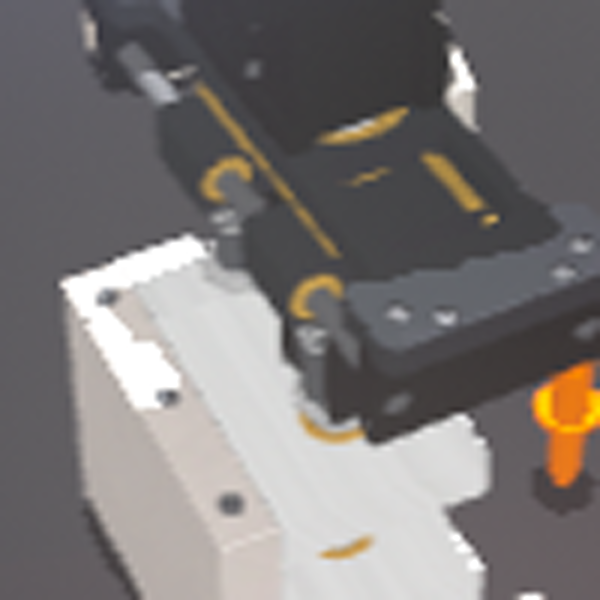

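View pics/s10f.png

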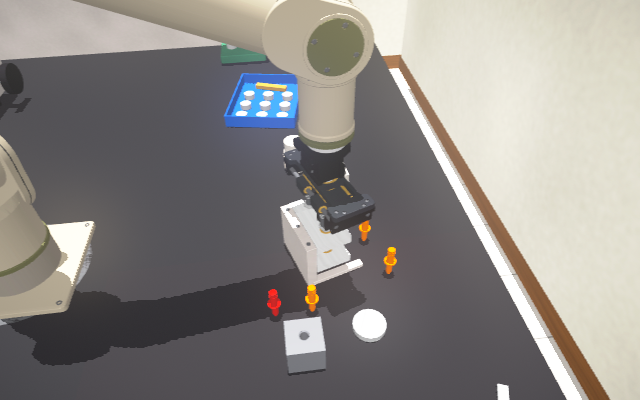

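The rod is through both bushings with its collar about 10 mm above the plate; the ring at (335,425) shows below the collar. A 4 N side load along tool −z suggests the rod leans on a bore wall, so I nudge it by under a millimetre.

Request:
drive_tool --pt "0 0.02 -0.03 0" --pt "0 0.05 -0.06 0" --pt "0 0.05 -0.06 0" --pt "0 0.05 -0.06 0" --pt "0 0.05 -0.06 0" --pt "0 0.05 -0.06 0"

```text
time: 16.62
ee_pos: [0.6127, -0.0721, 0.1401]
eef_rot: [-0.696, -0.124, 0.696, -0.124]
ft_force: [1.5, 3.8, -2.9]
width: 0.0168
```

Request:
drive_tool --pt "0 -0.04 -0.02 0" --pt "0 -0.08 -0.04 0" --pt "0 -0.08 -0.04 0" --pt "0 -0.08 -0.04 0" --pt "0 -0.08 -0.04 0" --pt "0 -0.08 -0.04 0" --pt "0 -0.08 -0.04 0" --pt "0 -0.08 -0.04 0"

```text
time: 17.28
ee_pos: [0.6128, -0.0716, 0.14]
eef_rot: [-0.696, -0.124, 0.696, -0.124]
ft_force: [-0.5, 0.4, -3.1]
width: 0.017
```

```bash
python3 - <<'E'
from h import *
for i in range(3):
    b=r.camera('side'); s=r.read_state();print(s['ee_pos'].round(4),s['ft_force'].round(1),s['torque'].round(2),s['width'])
crop('s',b[:,:,::-1],270,160,100,100,6,'pics/s11.png'); b=r.camera('top'); crop('s',b[:,:,::-1],270,120,130,130,4,'pics/t11.png')
E
```

```text
[ 0.6128 -0.0715  0.14  ] [-1.   0.2 -2.7] [-0.03  0.08 -0.01] 0.016774971388944824
[ 0.6129 -0.0715  0.14  ] [-0.  -0.2 -2.5] [-0.02 -0.06 -0.02] 0.016673000929451516
[ 0.6129 -0.0714  0.14  ] [ 0.1  0.  -1.6] [ 0.03 -0.03 -0.04] 0.016866017618998537
```

View pics/s11.png

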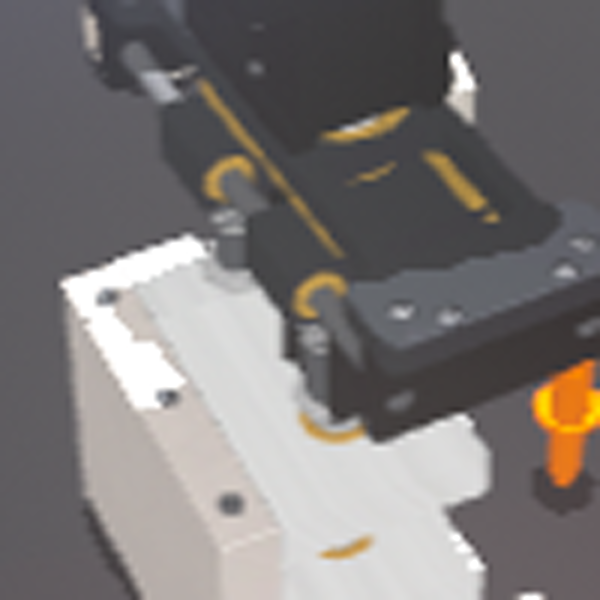

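View pics/t11.png

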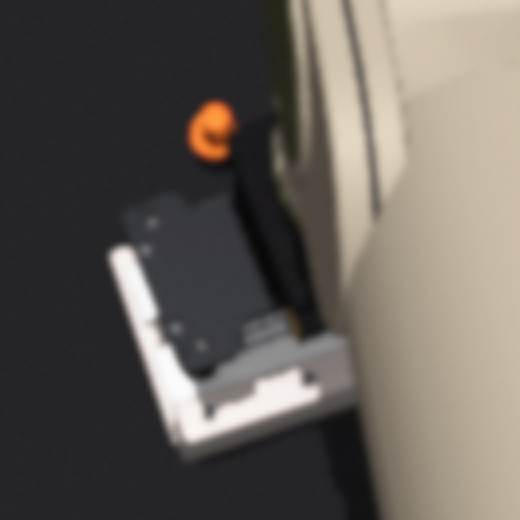

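The side force is now about 0, and only the rod's weight (about 2 N) remains. The pin is still in the notch at (232,262), and the rod collar sits above the ring at (335,425). I hand in.

```bash
python3 -c "
from bench import r
print(r.close_job()); s=r.read_state(); print(s['time'],s['ee_pos'],s['ft_force'],s['width'])"
```

```text
the job is handed in; nothing more can be done
None
the job is handed in; nothing more can be done
```

I parked the setting pin in the notch by its collar and threaded the guide rod down through both bushings. The job is handed in at about 17.5 s, with the rod still gripped at 45 N.

**Rod:** The collar is about 10 mm above the top plate, judging by the 0.140 m TCP height and my grip about 25 mm above the collar's underside. On arrival the force sensor showed about 4 N of side load against a bore wall. Two nudges of about 1 mm or less brought it to about 0 N, leaving only a 2–3 N downward pull, about the rod's weight.

**Pin:** It looked upright with its collar on the plate when I released it, and was in the same place in the last side view.

**What I could not see directly:** In the final pictures the gripper hides part of the pin and the rod's lower end. That the rod is in the lower bushing is inferred from its depth, the lack of resistance going in, and the side load once the full shank was inside.

**Other items:** I stayed well clear of the jar, tray, test block and the orange and red look-alikes, and nothing suggested they had moved. I did not measure their positions afterwards.

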